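Set a rack of tubes up in the viewing light box

TASK

Get the sample tubes ready to be looked at in the light box: push the counterweighted hood up by its ledge, past its balance point, so that it stays open by itself, then push the tube rack along its lane until it is fully home against the light panel. Switch the lamp on by pressing down the raised half of the green rocker. Do not lift or tip the rack with its tubes, and leave the vials, the cup and the timer where they are.

Things in the scene. Friction and masses are not known exactly. Their poses are not given: they have to be found in the camera images.
- light_box: White tube viewing light box, fixed. Origin on the worktop under the bay mouth; x runs along its level lane to the white light panel, y left, z up. Bed: x -170 to 130 mm, y +-86, top 6 mm up. Grey rails (26 mm high, inner faces y = +-73.5) guide the rack. Side walls x -8 to 122, y +-95 with hood skirts, up to 170 high. Panel at x = 90, 138 high. Switch pod 84 x 58 x 34 high at x -100, y -114.
- glare_hood (a joint): Angle (rad) of the grey hood over the bay. 0 = closed (rests there by its weight; its front lip hangs to 86 mm above the worktop, too low for the tubes to pass), grows as its front goes up and back; 1.92 = open against its stop, leaning back. It balances at about 1.0 rad: below it falls shut, beyond it falls open by itself. No spring; 1.6 to 3.1 N up at the ledge starts it, ever less towards balance.
- hood_hinge (a point): Point on the hood's hinge axis, midway between its sides: 100 mm along x and 150 mm above the light box's origin.
- hood_ledge (a point): Middle of the outer edge of the hood's black push ledge: a shelf 130 mm wide, 6 to 8 mm thick, 28 mm out from the front lip, which goes on 50 mm below it. Closed, it is level, 136 mm above the worktop, at x = -48 mm of the light box; the edge turns 148 mm from the hinge axis.
- rack_home (a point): Where the underside centre of the sample rack lies when it is fully home against the panel (rack square to the lane): 50 mm along x of the light box, on its bed; same axes as the light box. The rack's body cannot go farther than about 2 mm beyond.
- sample_rack: White tube rack, loose, 76 mm along its x (lane direction), 141 mm along its y, 46 mm high; origin at the centre of its underside. Five capped tubes sit firmly in its row nearest the panel, their tops 94 mm above its underside; 0.12 to 0.2 kg in all. It starts on the lane, about 140 to 160 mm short of home, its near long face 38 mm towards -x.
- lamp_switch (a joint): Angle (rad) of the green lamp rocker on the switch pod: 0 = off (far half up), 0.38 = on (far half pressed down level). Stays where it is left; about 2.5 N on the raised half moves it.
- switch_pad (a point): Middle of the upper face of the rocker's raised far half (25 mm long, 26 mm wide), about 48 mm above the worktop while off; it sinks by about 6 mm when switched on. The rocker's pivot lies 13 mm nearer along the light box's x.
- blue_vial: Bystander: small vial with blue cap, 25 mm across, 49 mm high; origin at its foot.
- green_vial: Bystander: small vial with green cap, 25 mm across, 49 mm high; origin at its foot.
- red_cup: Bystander: specimen cup with red lid, 58 mm across, 59 mm high; origin at its foot.
- pink_timer: Bystander: pink countdown timer, 34 x 68 mm, 62 mm high; origin at its foot.

How it is judged:
By the outcome, as a careful person would: the job done as asked, in the order asked, and still so for the second after the job is handed in, with the robot touching nothing.
It also fails if it takes over 58 s, if anything falls off the work surface, if the arm or the gripper's body presses on something with over 40 N, if the wrist force passes 120 N, or if a joint passes its speed limit or range.

ROBOT

A 7-joint arm with a two-finger parallel gripper is mounted at the origin on a cart in front of the work surface, level with it; the furniture and walls round the work are solid. World frame = base frame: x ahead of the robot, y to its left, z up, the work surface at z = 0. Lengths are in m, angles in rad, forces in N, time in s.
With the tool pointing down it reaches from about 0.4 to 0.9 m from the base axis. Payload 5.6 kg.
Tool frame: the origin (TCP) lies at the centre of the arm's flange, where the gripper is bolted on; the fingertips stand 190 mm ahead of it and the grasp point (between the pads) lies 171 mm ahead of it; z points along the fingers, y is the direction in which the jaws open and shut (so a half turn about z gives the same grasp; the last joint's range is limited). The gripper opens to 92 mm and grips with 3 to 60 N. Pads are 20 mm wide; open, the fingers measure 128 mm over their backs; the gripper's body (75 mm by 189 mm) begins 69 mm behind the grasp point.
Start: joints at [-1.218, 0.468, -0.012, 1.603, 0.006, 1.071, -0.056], TCP at [0.251, 0.6, 0.405] pointing down, gripper open.
Joint ranges: [-2.53, 2.53], [-0.31, 2.02], [-1.57, 1.55], [0.28, 2.44], [-1.29, 4.43], [0.15, 1.84], [-2.92, 2.92]. Speed limits (rad/s): [2.57, 2.57, 3.14, 3.14, 3.14, 3.14, 3.14].

INTERFACE

Orientations are given as [roll, pitch, yaw] about the fixed x, y, z axes, in that order (R = Rz(yaw) Ry(pitch) Rx(roll)).
In Python, from plant import r gives the robot as it stands.
- The arm moves only by the tool drive_tool, never from a script. Its argument "commands" is a list of rows, each a list of 3 entries, a list of its own where there are three numbers: the shift along the tool's x, y, z in m, then the turn about the tool's z in units of 10 degrees (1.0 is 10 degrees), then the closure, from -1 (fully open) to 1 (shut). A call has exactly 8 rows; each row is the pose to reach, as a shift and turn from the pose commanded when the call began, along the tool's axes at that moment; what a row does not reach only later rows make up. A row lasts 1/8 s, in which the tool goes at most 62.5 mm and 10.7 degrees, less where a joint would pass 70% of its speed; a pose out of reach is approached as far as the arm can. A call with a gripper value outside its range is refused whole. The fingers move at their own pace and stop on an object; "squeeze" is the grip in N (left out, the last holds). Time passes only in rows, so rows that repeat a pose let the fingers close, or fill a call up. It gives the time, the measured TCP pose, the force and the opening at its end, in the units of the state.
- r.state(): the state, without advancing time (a new reading comes with each control period).
- r.camera(name): name is "scene" or "top" or "wrist"; returns a dict with "frame" (384x512x3 uint8, red, green, blue), "fx", "fy", "cx", "cy" (pixels), "rvec" (rotation vector, rad) and "tvec" (3), from world to camera coordinates, as OpenCV has them. Camera axes: x right, y down, z forward; pixel columns grow to the right and rows downward; lengths in m; the calibration is good to about 2 mm. A picture is of the moment at which its call begins. There is no depth.
- r.hand_in(): hands the job in, once; it reports no verdict.
Trained networks look in a picture, given as the dict that the camera call returned (one of the last four; its "shot" number tells which), for a name from the list of things; names that differ only in an ending like _2 or _b are one class to them, and where a whole thing is asked for, a point or a joint stands for the part that bears it (a point fixed in the world has none). Each returns a list of dicts, best first, with "conf" (0 to 1); they miss things now and then, are a little off and sometimes report something else, mostly with a low value. They report only what shows in the picture. A call takes as long as a camera call.
- r.silhouettes(picture, label): "pixels" (384x512 bool, what is visible of it) and "box" ([left, top, width, height] in pixels, round what is visible of it).
- r.place_of(picture, label): "pixel" ([column, row] in pixels: a listed point, or the origin of a listed thing).
The state is a dict: "time": time; "q": joint angles; "qd": joint speeds; "joint_efforts": joint torques, N m; "tool_pos": TCP position; "eef_rot": TCP orientation; "force": force on the tool from outside, world axes, zero at the start; "torque": the same for the moment, N m; "width": finger opening in m.
Only numpy, scipy, OpenCV 4.12 (cv2) and the standard library are available. Lean on these libraries where they do the work, as an engineer would, in place of code of your own. Each camera call takes 0.05 s, during which the arm holds its last target.

## Working session

There is one attempt and no reset: what is moved stays moved. The work goes in short steps, Python scripts to look and compute and a tool call to move; the robot and the scene stay as the last step left them, time stands still between calls to the robot, and variables do not carry over. Pictures are saved under pics/ and viewed, and the job is handed in when it is done.

Besides the shell and the picture viewer there is one more tool, called after ">>>" in YAML: its name, and indented under it one key for each argument. drive_tool: Moves the arm, as the interface text tells. Its arguments: {"type":"object","properties":{"commands":{"type":"array","items":{"type":"array"}},"squeeze":{"type":"number"}},"required":["commands"]}

```bash
ls; mkdir -p pics; cat > h.py <<'E'
import numpy as np, cv2
from plant import r
def save(name,pic): cv2.imwrite(f'pics/{name}.png',cv2.cvtColor(pic['frame'],cv2.COLOR_RGB2BGR))
def ray(p,px):
    K=np.array([[p['fx'],0,p['cx']],[0,p['fy'],p['cy']],[0,0,1.]])
    R=cv2.Rodrigues(np.array(p['rvec'],float))[0]; t=np.array(p['tvec'],float).ravel()
    d=R.T@np.linalg.inv(K)@np.array([px[0],px[1],1.]); return -R.T@t,d/np.linalg.norm(d)
def atz(p,px,z):
    c,d=ray(p,px); return c+d*(z-c[2])/d[2]
def tri(obs):
    A=np.zeros((3,3));b=np.zeros(3)
    for p,px in obs:
        c,d=ray(p,px);M=np.eye(3)-np.outer(d,d);A+=M;b+=M@c
    return np.linalg.solve(A,b)
def proj(p,X):
    K=np.array([[p['fx'],0,p['cx']],[0,p['fy'],p['cy']],[0,0,1.]])
    return cv2.projectPoints(np.array(X,float).reshape(-1,3),np.array(p['rvec'],float),np.array(p['tvec'],float),K,None)[0].reshape(-1,2)
E
python3 - <<'E'
from h import *
np.set_printoptions(precision=4,suppress=True)
s=r.state();print(s)
P={n:r.camera(n) for n in('scene','top','wrist')}
for n,p in P.items(): save('a_'+n,p)
for n in('scene','top'):
    p=P[n];print(n,ray(p,(256,192)))
    for l in['light_box','hood_hinge','hood_ledge','rack_home','sample_rack','switch_pad','blue_vial','green_vial','red_cup','pink_timer']:
        o=r.place_of(p,l);print(l,[(np.round(x['pixel'],1),round(x['conf'],2)) for x in o[:2]])
E
```

```text
pics
{'time': 0.0, 'q': array([-1.218 ,  0.4684, -0.0116,  1.6036,  0.006 ,  1.0714, -0.0563]), 'qd': array([-0.0002, -0.0008,  0.    ,  0.0008, -0.0007, -0.0013,  0.0006]), 'joint_efforts': array([  0.0004, -52.0579,  -0.0121, -24.3768,  -0.0566,   0.0172,
         0.0002]), 'tool_pos': array([0.2506, 0.5995, 0.4037]), 'eef_rot': array([-3.1398,  0.0002,  2.7457]), 'force': array([-0.3067,  1.0004,  0.2186]), 'torque': array([-0.022 , -0.0175, -0.0153]), 'width': 0.09187569731025405}
scene (array([ 0.1563, -0.7355,  0.8   ]), array([ 0.4024,  0.6705, -0.6233]))
light_box [(array([267.5, 237.1]), 0.65)]
hood_hinge [(array([308. , 179.5]), 0.88)]
hood_ledge [(array([251.3, 201.7]), 0.8)]
rack_home [(array([287. , 232.8]), 0.97)]
sample_rack [(array([228. , 248.5]), 0.63)]
switch_pad [(array([256.7, 271.3]), 0.73)]
blue_vial [(array([236.2, 206.6]), 0.73)]
green_vial [(array([189.9, 222.9]), 0.56)]
red_cup [(array([313.5, 281.9]), 0.57)]
pink_timer []
top (array([0.3614, 0.027 , 1.1537]), array([ 0.196 , -0.0056, -0.9806]))
light_box [(array([281.3, 187.9]), 0.65)]
hood_hinge [(array([289.2, 130.8]), 0.98), (array([228. , 154.9]), 0.48)]
hood_ledge [(array([285.7, 197.6]), 0.78)]
rack_home []
sample_rack [(array([283.6, 226.7]), 0.81)]
switch_pad [(array([330.9, 222.5]), 0.55)]
blue_vial [(array([225.4, 189.5]), 0.67)]
green_vial [(array([225.3, 240.9]), 0.45)]
red_cup [(array([346. , 181.4]), 0.94), (array([281. , 228.2]), 0.52)]
pink_timer [(array([229.2, 158.5]), 0.62)]
```

```bash
python3 - <<'E'
import cv2
for n in('scene','top'):
    i=cv2.imread(f'pics/a_{n}.png')
    c=i[110:310,150:400] if n=='scene' else i[90:290,170:420]
    cv2.imwrite(f'pics/ac_{n}.png',cv2.resize(c,None,fx=3,fy=3,interpolation=cv2.INTER_CUBIC))
E
```

```text
(no output)
```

View pics/a_scene.png

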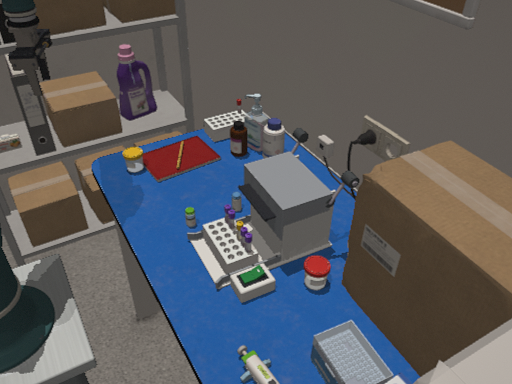

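View pics/ac_scene.png

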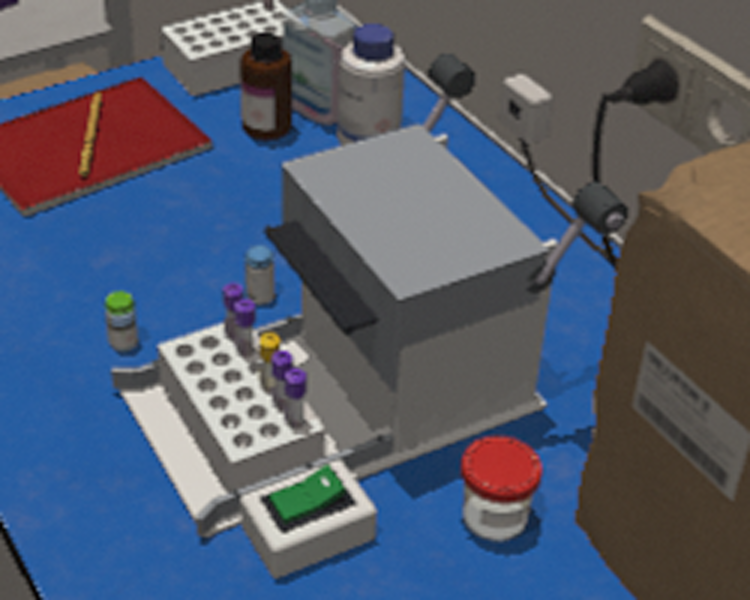

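View pics/ac_top.png

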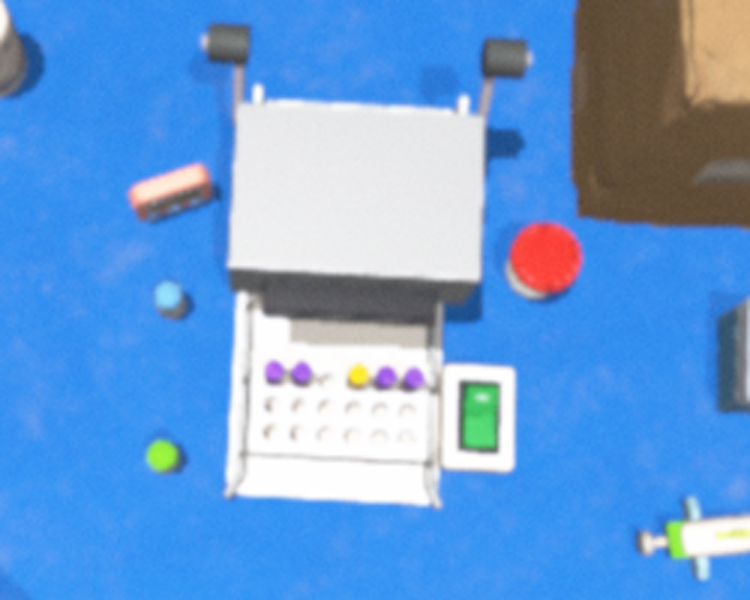

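```bash
cat > fit.py <<'E'
from h import *
from scipy.optimize import least_squares
np.set_printoptions(precision=4,suppress=True)
S=r.camera('scene');T=r.camera('top')
obs=[]
L={'light_box':(0,0,0),'hood_hinge':(.1,0,.15),'hood_ledge':(-.048,0,.136),'rack_home':(.05,0,.006),'switch_pad':(-.087,-.114,.048)}
for p in(S,T):
    for l,X in L.items():
        o=r.place_of(p,l)
        if o: obs.append((p,X,o[0]['pixel'],l))
obs+=[(T,(-.17,.086,.006),(246.7,255),'nl'),(T,(-.17,-.086,.006),(316,257.7),'nr'),(S,(-.17,-.086,.0),(218.3,288.3),'nr')]
def X(v,x):
    c,s=np.cos(v[2]),np.sin(v[2]);return np.array([v[0]+c*x[0]-s*x[1],v[1]+s*x[0]+c*x[1],x[2]])
f=lambda v:np.concatenate([proj(p,X(v,x))[0]-np.array(px) for p,x,px,l in obs])
q=least_squares(f,[.6,0,0],loss='soft_l1')
print(q.x,np.degrees(q.x[2]))
for o,e in zip(obs,f(q.x).reshape(-1,2)):print(o[3],e)
v=q.x
for l,X0 in {'nr0':0}.items():pass
for l,z in(('sample_rack',.006),('blue_vial',0),('green_vial',0),('red_cup',0),('pink_timer',0)):
    for p in(S,T):
        o=r.place_of(p,l)
        if o:
            w=atz(p,o[0]['pixel'],z);d=w[:2]-v[:2];c,s=np.cos(v[2]),np.sin(v[2])
            print(l,round(o[0]['conf'],2),w,'box',c*d[0]+s*d[1],-s*d[0]+c*d[1])
E
python3 fit.py
```

```text
[ 0.6025 -0.0498 -0.0507] -2.903364186213732
light_box [-1.6897 -0.7329]
hood_hinge [-0.2543  1.1262]
hood_ledge [ 0.8173 -3.1073]
rack_home [-4.4727 -2.2148]
switch_pad [ 0.51   -1.6872]
light_box [2.2868 0.8463]
hood_hinge [0.0047 0.2891]
hood_ledge [ 1.7145 -0.2446]
switch_pad [ 5.1141 -0.3326]
nl [-0.9425 -1.4453]
nr [-0.0757 -0.1784]
nr [-0.7923  0.8136]
sample_rack 0.69 [ 0.5127 -0.0345  0.006 ] box -0.09053753475919009 0.010755492835657606
sample_rack 0.9 [ 0.4973 -0.0468  0.006 ] box -0.10530634432281853 -0.0023697647338366437
blue_vial 0.29 [ 0.5317 -0.121   0.    ] box -0.06712917169615037 -0.07466951232405875
blue_vial 0.66 [0.599  0.0981 0.    ] box -0.011005639168374146 0.14750678852059376
green_vial 0.44 [0.4641 0.0982 0.    ] box -0.14571818540478246 0.14081662631159203
green_vial 0.69 [0.4626 0.102  0.    ] box -0.14744443525764198 0.14447796414396613
red_cup 0.59 [ 0.6193 -0.219   0.    ] box 0.02528432751560588 -0.16810020478572743
red_cup 0.82 [ 0.6296 -0.2156  0.    ] box 0.035423956801233024 -0.16424126792876678
pink_timer 0.55 [ 0.597   0.0998 -0.    ] box -0.013100282176994535 0.14916231693018245
pink_timer 0.87 [0.6915 0.0926 0.    ] box 0.08164922349502565 0.146736327477932
```

```bash
cat > ov.py <<'E'
from h import *
import sys
def X(v,x):
    c,s=np.cos(v[2]),np.sin(v[2]);return np.array([v[0]+c*x[0]-s*x[1],v[1]+s*x[0]+c*x[1],x[2]])
def rect(x0,x1,y0,y1,z):return [(x0,y0,z),(x1,y0,z),(x1,y1,z),(x0,y1,z)]
def overlay(name,p,v,polys,win,k=4):
    x0,y0,w,h=win
    im=cv2.cvtColor(p['frame'],cv2.COLOR_RGB2BGR)[y0:y0+h,x0:x0+w]
    im=cv2.resize(im,None,fx=k,fy=k,interpolation=cv2.INTER_CUBIC)
    for pl,col in polys:
        q=proj(p,[X(v,a) for a in pl]);q=((q-[x0,y0]+.5)*k-.5)
        cv2.polylines(im,[np.round(q).astype(int)],True,col,1)
    cv2.imwrite(f'pics/{name}.png',im)
def boxpolys(rx=None):
    P=[(rect(-.17,.13,-.086,.086,.006),(0,0,255)),(rect(-.142,-.058,-.143,-.085,.034),(255,0,255)),
       (rect(-.142,-.058,-.143,-.085,0),(255,0,255)),
     ([(-.048,-.065,.136),(-.048,.065,.136),(-.02,.065,.136),(-.02,-.065,.136)],(0,255,255)),
     ([(-.02,-.065,.086),(-.02,.065,.086)],(0,255,255))]
    if rx is not None:P.append((rect(rx-.038,rx+.038,-.0705,.0705,.052),(0,255,0)))
    return P
E
python3 - <<'E'
from ov import *
v=[.6025,-.0498,-.0507]
S=r.camera('scene');T=r.camera('top')
overlay('b_top',T,v,boxpolys(-.1),(200,110,180,150))
overlay('b_scene',S,v,boxpolys(-.1),(180,150,170,150))
E
```

```text
(no output)
```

View pics/b_top.png

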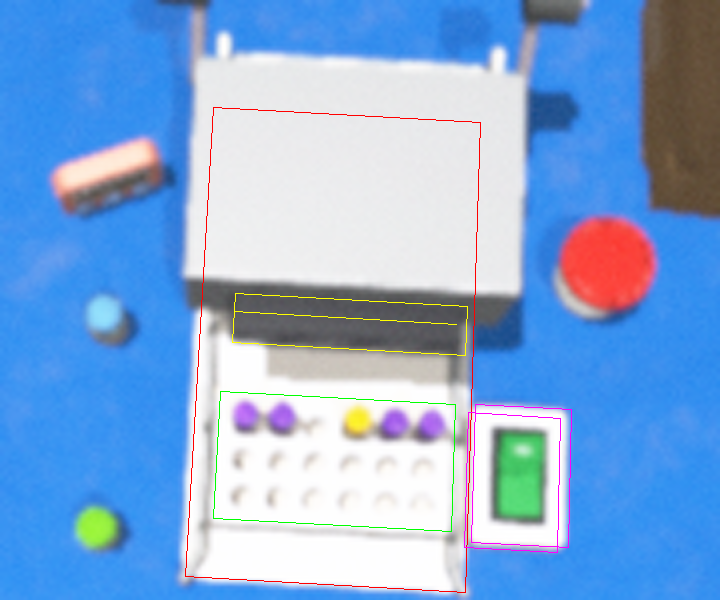

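View pics/b_scene.png

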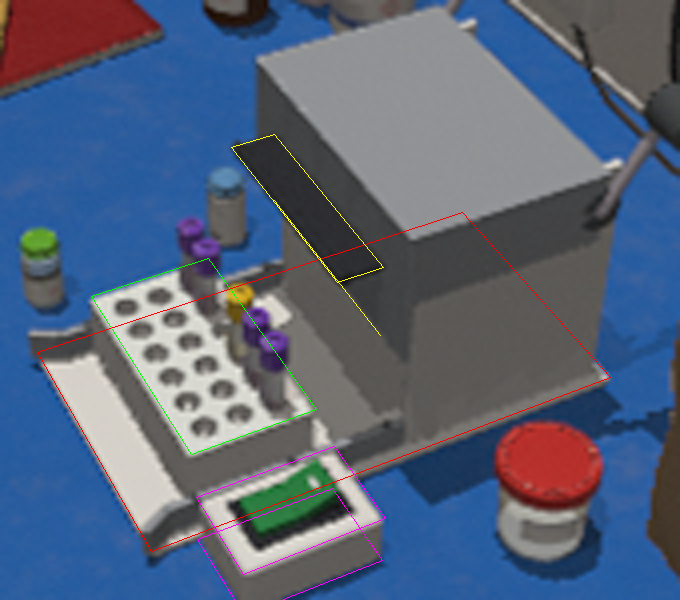

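```bash
cat > mv.py <<'E'
from h import *
V=[.6025,-.0498,-.0507]
def b2w(x,y): c,s=np.cos(V[2]),np.sin(V[2]);return np.array([V[0]+c*x-s*y,V[1]+s*x+c*y])
def w2b(p):
    d=np.array(p[:2])-V[:2];c,s=np.cos(V[2]),np.sin(V[2]);return np.array([c*d[0]+s*d[1],-s*d[0]+c*d[1]])
def Rm(e):
    from scipy.spatial.transform import Rotation as R
    return R.from_euler('xyz',e).as_matrix()
def rel(bx,by,tipz,yaw,pos=None,rot=None):
    s=r.state();pos=s['tool_pos'] if pos is None else np.array(pos);rot=s['eef_rot'] if rot is None else rot
    w=np.r_[b2w(bx,by),tipz+.19];d=Rm(rot).T@(w-pos)
    t=(rot[2]-yaw+np.pi)%(2*np.pi)-np.pi
    return np.round(d,4),round(np.degrees(t)/10,2)
def st():
    s=r.state();p=s['tool_pos'];print('t',s['time'],'box tip',np.round(np.r_[w2b(p),p[2]-.19],4),'yaw',s['eef_rot'].round(3),'F',s['force'].round(2),'w',round(s['width'],4),'q7',s['q'][6].round(2))
E
python3 -c "
from mv import *
st();print(rel(-.11,0,.15,np.pi+V[2]),rel(-.11,0,.15,V[2]))"
```

```text
t 2.35 box tip [-0.3843  0.6309  0.2147] yaw [3.142 0.    2.746] F [-0.92  0.29 -0.38] w 0.0917 q7 -0.06
(array([-0.4716, -0.5008,  0.0647]), np.float64(-1.98)) (array([-0.4716, -0.5008,  0.0647]), np.float64(16.02))
```

>>> drive_tool:
  commands:
    - [[-0.043, -0.045, 0.0], -0.3, 0.5]
    - [[-0.086, -0.09, 0.0], -0.6, 0.5]
    - [[-0.13, -0.135, 0.0], -0.8, 0.5]
    - [[-0.17, -0.18, 0.0], -1.0, 0.5]
    - [[-0.215, -0.225, 0.0], -1.3, 0.5]
    - [[-0.258, -0.27, 0.01], -1.6, 0.5]
    - [[-0.3, -0.315, 0.02], -1.98, 0.5]
    - [[-0.344, -0.36, 0.03], -1.98, 0.5]
  squeeze: 40

```text
time: 3.35
tool_pos: [0.4286, 0.1356, 0.3754]
eef_rot: [3.141, 0.001, 3.092]
force: [1.0, -0.4, -0.0]
width: 0.0228
```

```bash
python3 -c "
from mv import *
st();print(rel(-.11,0,.126,np.pi+V[2]))"
```

```text
t 3.35 box tip [-0.183   0.1763  0.1854] yaw [3.141e+00 1.000e-03 3.092e+00] F [ 1.02 -0.43 -0.02] w 0.0228 q7 1.18
(array([-0.0728, -0.1764,  0.0593]), np.float64(0.01))
```

>>> drive_tool:
  commands:
    - [[-0.02, -0.06, 0.0], 0, 0.5]
    - [[-0.04, -0.11, 0.02], 0, 0.5]
    - [[-0.06, -0.15, 0.04], 0, 0.5]
    - [[-0.072, -0.176, 0.059], 0, 0.5]
    - [[-0.072, -0.176, 0.059], 0, 0.5]
    - [[-0.072, -0.176, 0.059], 0, 0.5]
    - [[-0.072, -0.176, 0.059], 0, 0.5]
    - [[-0.072, -0.176, 0.059], 0, 0.5]

```text
time: 4.35
tool_pos: [0.4913, -0.041, 0.3168]
eef_rot: [3.141, 0.001, 3.093]
force: [-0.2, 0.4, 0.4]
width: 0.023
```

```bash
python3 - <<'E'
from mv import *
from ov import *
st()
S=r.camera('scene');T=r.camera('top')
overlay('c_top',T,V,boxpolys(-.1),(200,110,180,150))
overlay('c_scene',S,V,boxpolys(-.1),(180,130,170,150))
E
```

```text
t 4.35 box tip [-0.1115  0.0032  0.1268] yaw [3.141e+00 1.000e-03 3.093e+00] F [-0.15  0.36  0.36] w 0.023 q7 1.67
```

View pics/c_scene.png

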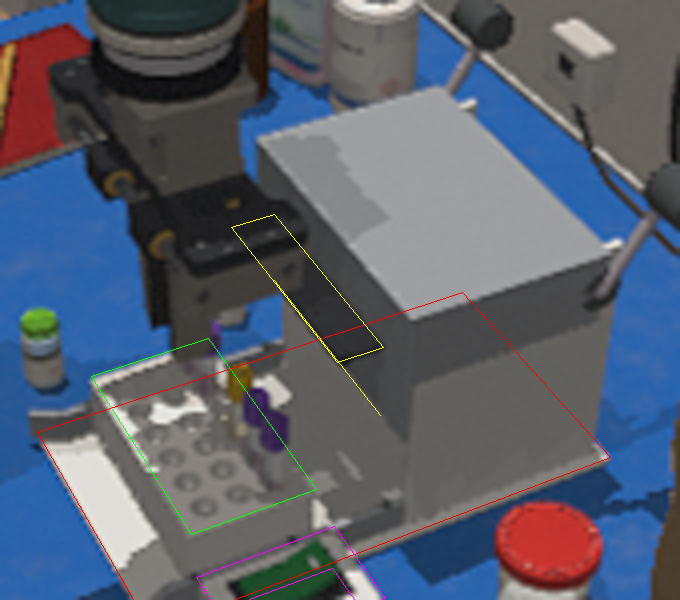

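View pics/c_top.png

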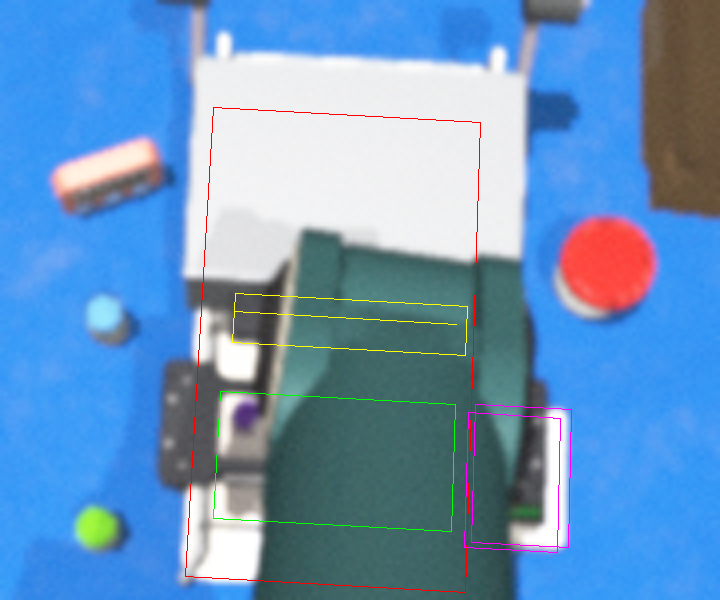

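>>> drive_tool:
  commands:
    - [[-0.02, 0, 0.006], 0, 0.5]
    - [[-0.035, 0, 0.006], 0, 0.5]
    - [[-0.045, 0, 0.006], 0, 0.5]
    - [[-0.05, 0, 0.006], 0, 0.5]
    - [[-0.052, 0, 0.006], 0, 0.5]
    - [[-0.054, 0, 0.006], 0, 0.5]
    - [[-0.056, 0, 0.006], 0, 0.5]
    - [[-0.056, 0, 0.006], 0, 0.5]

```text
time: 5.45
tool_pos: [0.5455, -0.0448, 0.3099]
eef_rot: [3.141, -0.006, 3.091]
force: [-7.0, 0.1, 5.7]
width: 0.0235
```

```bash
python3 - <<'E'
from mv import *
st()
E
```

```text
t 5.45 box tip [-0.0571  0.0021  0.1199] yaw [ 3.141 -0.006  3.091] F [-7.03  0.1   5.73] w 0.0235 q7 1.69
```

>>> drive_tool:
  commands:
    - [[-0.002, 0, -0.005], 0, 0.5]
    - [[-0.002, 0, -0.012], 0, 0.5]
    - [[-0.002, 0, -0.02], 0, 0.5]
    - [[-0.002, 0, -0.028], 0, 0.5]
    - [[-0.003, 0, -0.036], 0, 0.5]
    - [[-0.004, 0, -0.044], 0, 0.5]
    - [[-0.006, 0, -0.052], 0, 0.5]
    - [[-0.009, 0, -0.06], 0, 0.5]

```text
time: 6.45
tool_pos: [0.5528, -0.0452, 0.3684]
eef_rot: [3.141, -0.013, 3.091]
force: [-13.0, -0.1, 2.7]
width: 0.0228
```

```bash
python3 - <<'E'
from mv import *
st()
S=r.camera('scene');save('d_scene',dict(frame=cv2.resize(S['frame'][120:300,170:370],None,fx=3,fy=3)))
E
```

```text
t 6.45 box tip [-0.0498  0.0021  0.1784] yaw [ 3.141 -0.013  3.091] F [-13.04  -0.15   2.75] w 0.0228 q7 1.66
```

View pics/d_scene.png

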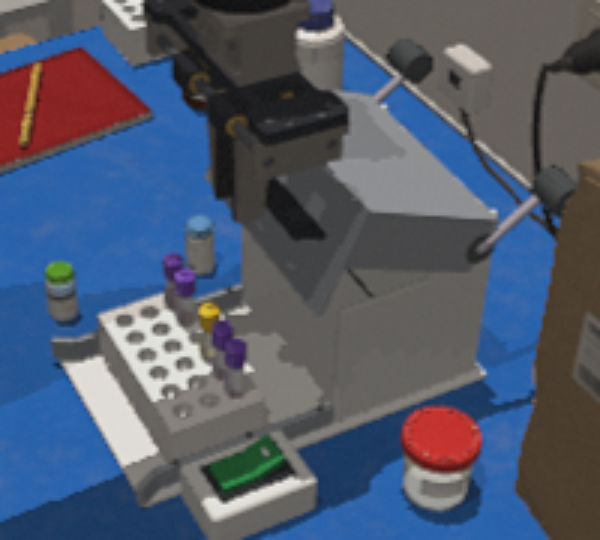

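>>> drive_tool:
  commands:
    - [[-0.003, 0, -0.009], 0, 0.5]
    - [[-0.007, 0, -0.018], 0, 0.5]
    - [[-0.012, 0, -0.028], 0, 0.5]
    - [[-0.018, 0, -0.037], 0, 0.5]
    - [[-0.025, 0, -0.046], 0, 0.5]
    - [[-0.032, 0, -0.054], 0, 0.5]
    - [[-0.04, 0, -0.062], 0, 0.5]
    - [[-0.048, 0, -0.068], 0, 0.5]

```text
time: 7.5
tool_pos: [0.6042, -0.0477, 0.4389]
eef_rot: [3.141, 0.001, 3.091]
force: [-0.1, -0.7, 0.1]
width: 0.0232
```

```bash
python3 - <<'E'
from mv import *
st()
S=r.camera('scene');save('e_scene',dict(frame=cv2.resize(S['frame'][80:280,170:370],None,fx=3,fy=3)))
E
```

```text
t 7.5 box tip [0.0016 0.0022 0.2489] yaw [3.141e+00 1.000e-03 3.091e+00] F [-0.1  -0.71  0.08] w 0.0232 q7 1.65
```

View pics/e_scene.png

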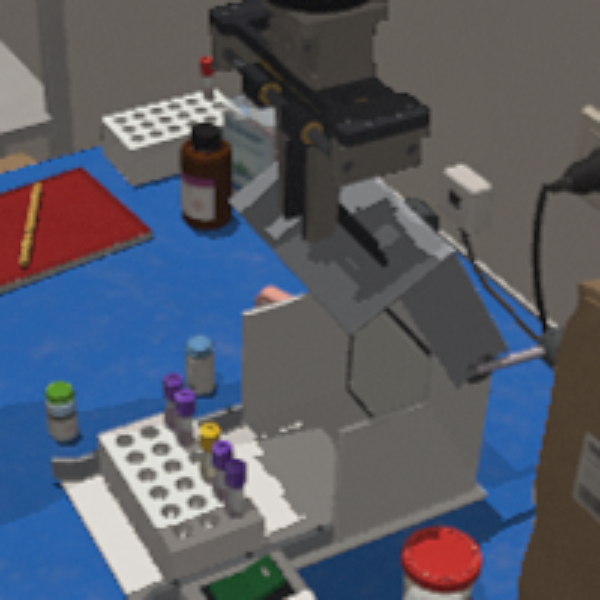

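>>> drive_tool:
  commands:
    - [[-0.01, 0, -0.006], 0, 0.5]
    - [[-0.02, 0, -0.011], 0, 0.5]
    - [[-0.03, 0, -0.015], 0, 0.5]
    - [[-0.04, 0, -0.018], 0, 0.5]
    - [[-0.05, 0, -0.02], 0, 0.5]
    - [[-0.058, 0, -0.022], 0, 0.5]
    - [[-0.058, 0, -0.022], 0, 0.5]
    - [[-0.03, 0, -0.022], 0, 0.5]

```text
time: 8.55
tool_pos: [0.6357, -0.0492, 0.4624]
eef_rot: [-3.141, 0.006, 3.092]
force: [-0.2, -0.6, 1.2]
width: 0.0231
```

```bash
python3 - <<'E'
from mv import *
st()
S=r.camera('scene');save('f_scene',dict(frame=cv2.resize(S['frame'][80:280,170:370],None,fx=3,fy=3)))
E
```

```text
t 8.55 box tip [0.0331 0.0023 0.2724] yaw [-3.141  0.006  3.092] F [-0.2  -0.55  1.23] w 0.0231 q7 1.66
```

View pics/f_scene.png

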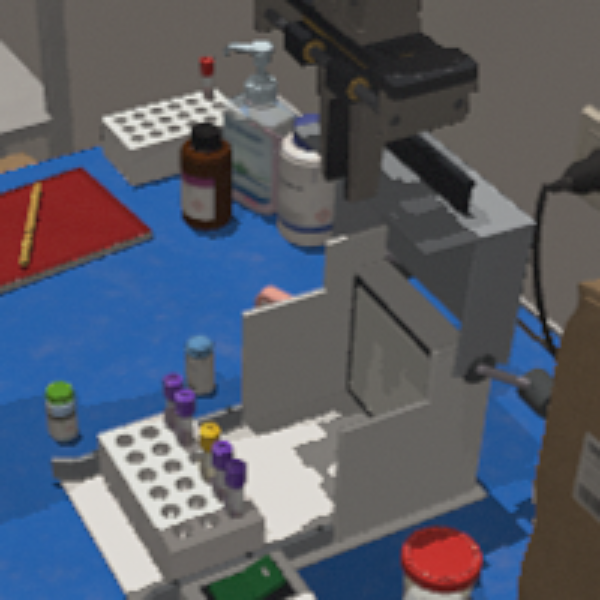

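>>> drive_tool:
  commands:
    - [[0.03, 0, 0], 0, 0.2]
    - [[0.08, 0, 0], 0.5, -0.1]
    - [[0.13, 0, 0.0], 1.5, -0.1]
    - [[0.17, 0, 0.0], 2.5, -0.1]
    - [[0.2, 0, 0.02], 3.5, -0.1]
    - [[0.22, 0, 0.03], 4.5, -0.1]
    - [[0.22, 0, 0.04], 5.5, -0.1]
    - [[0.22, 0, 0.05], 6.5, -0.1]

```text
time: 9.6
tool_pos: [0.4148, -0.0381, 0.4101]
eef_rot: [3.141, 0.0, 1.951]
force: [0.1, 0.5, -0.3]
width: 0.0505
```

```bash
python3 - <<'E'
from mv import *
from ov import *
st()
S=r.camera('scene');T=r.camera('top')
for p in (S,T):
    o=r.place_of(p,'sample_rack');print([(w2b(atz(p,x['pixel'],.006)),x['conf']) for x in o[:2]])
overlay('g_scene',S,V,boxpolys(-.1),(180,130,170,150))
overlay('g_top',T,V,boxpolys(-.1),(200,110,180,150))
print(rel(-.2,0,.1,np.pi/2+V[2]))
E
```

```text
t 9.6 box tip [-0.1881  0.0022  0.2201] yaw [3.141 0.    1.951] F [ 0.07  0.49 -0.32] w 0.0505 q7 0.42
[(array([-0.0889237 ,  0.00628812]), 0.84)]
[]
(array([ 0.0032, -0.0117,  0.1203]), np.float64(2.52))
```

View pics/g_scene.png

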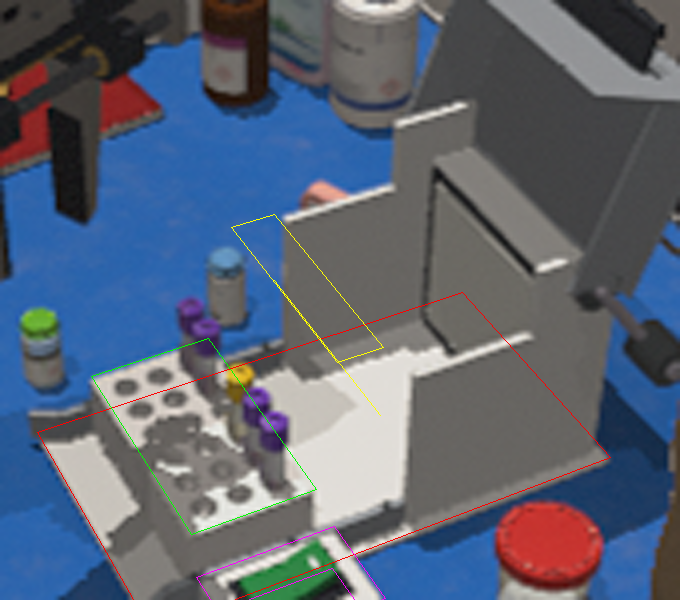

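View pics/g_top.png

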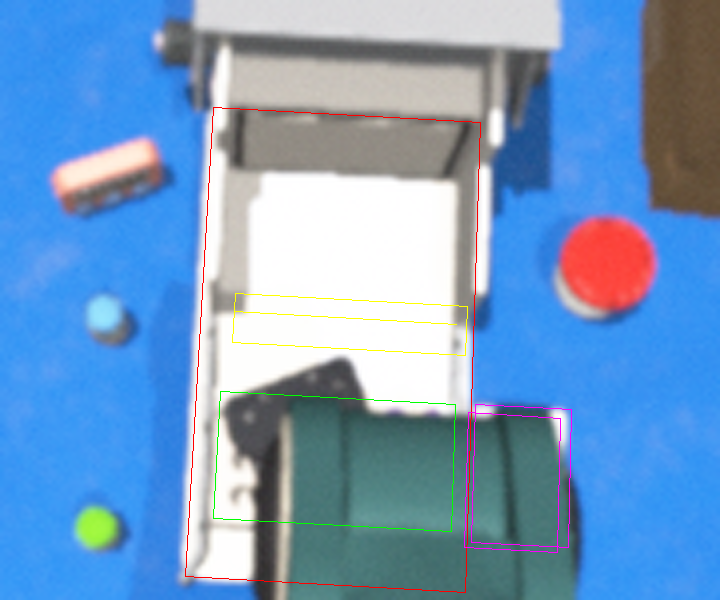

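>>> drive_tool:
  commands:
    - [[0.004, -0.0145, 0.02], 1.0, -0.1]
    - [[0.004, -0.0145, 0.04], 2.0, -0.1]
    - [[0.004, -0.0145, 0.07], 2.52, -0.1]
    - [[0.004, -0.0145, 0.11], 2.52, -0.1]
    - [[0.004, -0.0145, 0.14], 2.52, -0.1]
    - [[0.004, -0.0145, 0.17], 2.52, -0.1]
    - [[0.004, -0.0145, 0.19], 2.52, -0.1]
    - [[0.004, -0.0145, 0.197], 2.52, -0.1]

```text
time: 10.8
tool_pos: [0.3998, -0.0399, 0.2124]
eef_rot: [-3.14, 0.0, 1.519]
force: [0.1, 0.6, -0.2]
width: 0.0503
```

```bash
python3 - <<'E'
from mv import *
st()
S=r.camera('scene');save('i_scene',dict(frame=cv2.resize(S['frame'][130:300,150:350],None,fx=3,fy=3)))
print(rel(-.03,0,.022,np.pi/2+V[2]))
E
```

```text
t 10.8 box tip [-0.203  -0.0004  0.0224] yaw [-3.14   0.     1.519] F [ 0.13  0.6  -0.21] w 0.0503 q7 0.25
(array([6.000e-04, 1.731e-01, 1.000e-04]), np.float64(-0.01))
```

View pics/i_scene.png

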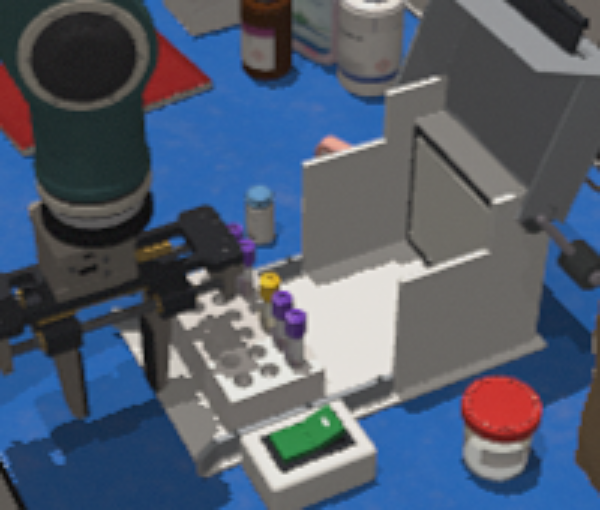

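>>> drive_tool:
  commands:
    - [[0, 0.012, 0], 0, -0.1]
    - [[0, 0.02, 0], 0, -0.1]
    - [[0, 0.03, 0], 0, -0.1]
    - [[0, 0.042, 0], 0, -0.1]
    - [[0, 0.056, 0], 0, -0.1]
    - [[0, 0.07, 0], 0, -0.1]
    - [[0, 0.084, 0], 0, -0.1]
    - [[0, 0.098, 0], 0, -0.1]

```text
time: 11.85
tool_pos: [0.4982, -0.0452, 0.2131]
eef_rot: [-3.141, 0.0, 1.517]
force: [-3.3, -0.0, 4.3]
width: 0.0506
```

```bash
python3 - <<'E'
from mv import *
st()
S=r.camera('scene');save('j_scene',dict(frame=cv2.resize(S['frame'][130:300,150:350],None,fx=3,fy=3)))
print(rel(-.03,0,.022,np.pi/2+V[2]))
E
```

```text
t 11.85 box tip [-0.1044 -0.0006  0.0231] yaw [-3.141  0.     1.517] F [-3.28 -0.03  4.27] w 0.0506 q7 0.24
(array([0.0008, 0.0724, 0.0016]), np.float64(-0.02))
```

View pics/j_scene.png

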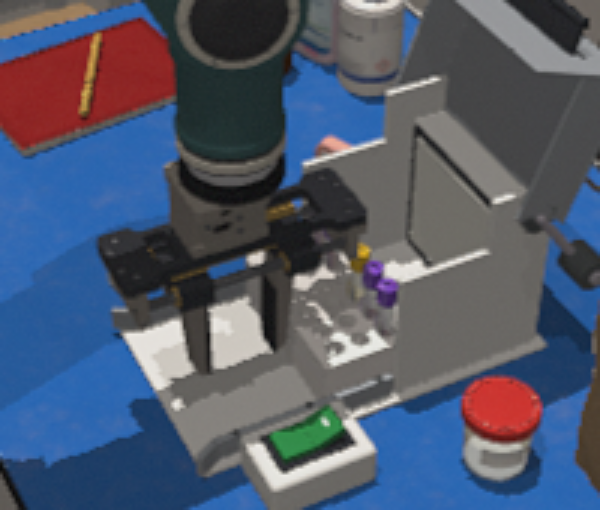

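```bash
python3 - <<'E'
from mv import *
W=r.camera('wrist');save('k_wrist',W)
E
```

```text
(no output)
```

View pics/k_wrist.png

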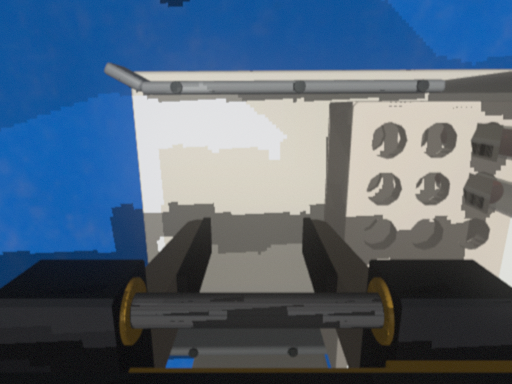

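>>> drive_tool:
  commands:
    - [[0, 0.012, 0], 0, -0.1]
    - [[0, 0.024, 0], 0, -0.1]
    - [[0, 0.036, 0], 0, -0.1]
    - [[0, 0.047, 0], 0, -0.1]
    - [[0, 0.056, 0], 0, -0.1]
    - [[0, 0.062, 0], 0, -0.1]
    - [[0, 0.066, 0], 0, -0.1]
    - [[0, 0.068, 0], 0, -0.1]

```text
time: 12.95
tool_pos: [0.5652, -0.0488, 0.2131]
eef_rot: [-3.141, -0.0, 1.517]
force: [-1.6, 1.1, 0.4]
width: 0.0505
```

```bash
python3 - <<'E'
from mv import *
st()
S=r.camera('scene');save('l_scene',dict(frame=cv2.resize(S['frame'][130:300,170:370],None,fx=4,fy=4)[:600]))
E
```

```text
t 12.95 box tip [-0.0373 -0.0009  0.0231] yaw [-3.141 -0.     1.517] F [-1.59  1.09  0.35] w 0.0505 q7 0.24
```

View pics/l_scene.png

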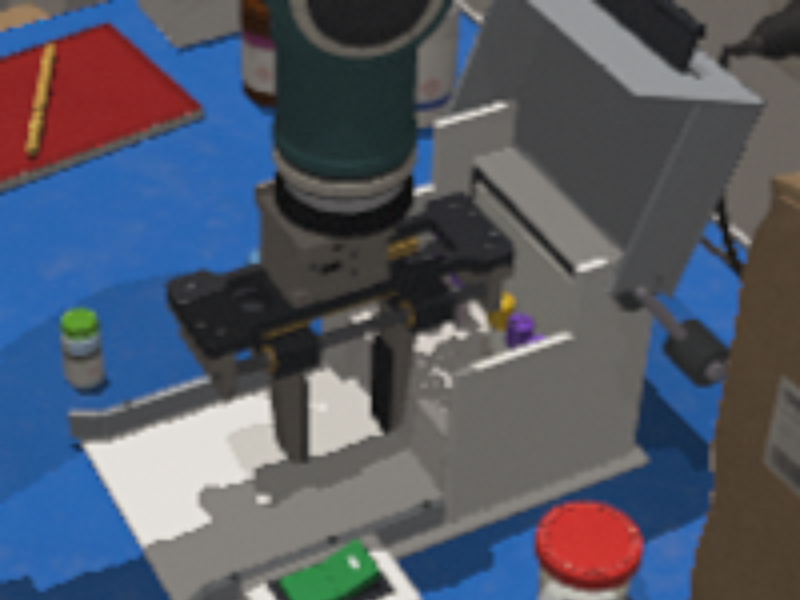

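>>> drive_tool:
  commands:
    - [[0, 0.001, 0], 0, -0.1]
    - [[0, 0.002, 0], 0, -0.1]
    - [[0, 0.003, 0], 0, -0.1]
    - [[0, 0.004, 0], 0, -0.1]
    - [[0, 0.005, 0], 0, -0.1]
    - [[0, 0.006, 0], 0, -0.1]
    - [[0, 0.007, 0], 0, -0.1]
    - [[0, 0.008, 0], 0, -0.1]

```text
time: 14.0
tool_pos: [0.5733, -0.0492, 0.2131]
eef_rot: [3.142, -0.0, 1.517]
force: [-0.9, -0.0, 0.4]
width: 0.0504
```

```bash
python3 - <<'E'
from mv import *
st()
E
```

```text
t 14.0 box tip [-0.0292 -0.0009  0.0231] yaw [ 3.142 -0.     1.517] F [-0.92 -0.03  0.4 ] w 0.0504 q7 0.23
```

>>> drive_tool:
  commands:
    - [[0, 0.001, 0], 0, -0.1]
    - [[0, 0.002, 0], 0, -0.1]
    - [[0, 0.003, 0], 0, -0.1]
    - [[0, 0.004, 0], 0, -0.1]
    - [[0, 0.005, 0], 0, -0.1]
    - [[0, 0.006, 0], 0, -0.1]
    - [[0, 0.007, 0], 0, -0.1]
    - [[0, 0.007, 0], 0, -0.1]

```text
time: 15.0
tool_pos: [0.5772, -0.0499, 0.213]
eef_rot: [-3.132, -0.001, 1.517]
force: [-14.6, 0.2, 13.0]
width: 0.0505
```

```bash
python3 - <<'E'
from mv import *
st()
S=r.camera('scene');save('m_scene',dict(frame=cv2.resize(S['frame'][130:280,220:370],None,fx=4,fy=4)[:600]))
T=r.camera('top');save('m_top',dict(frame=cv2.resize(T['frame'][110:260,200:380],None,fx=4,fy=4)[:600]))
E
```

```text
t 15.0 box tip [-0.0252 -0.0013  0.023 ] yaw [-3.132e+00 -1.000e-03  1.517e+00] F [-14.62   0.24  13.  ] w 0.0505 q7 0.23
```

View pics/m_scene.png

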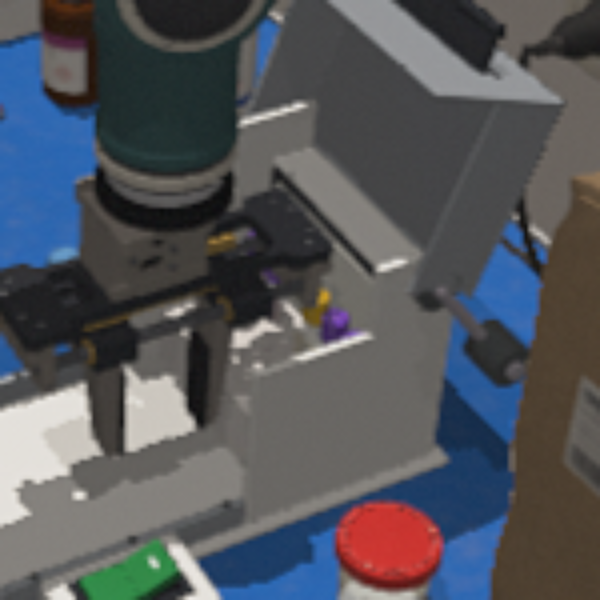

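View pics/m_top.png

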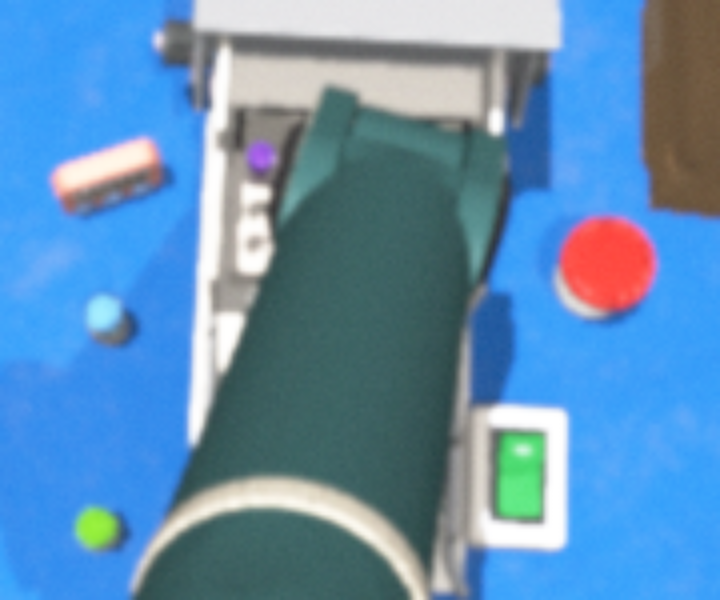

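>>> drive_tool:
  commands:
    - [[0, -0.003, 0], 0, -0.1]
    - [[0, -0.01, 0], 0, -0.1]
    - [[0, -0.035, 0], 0, -0.1]
    - [[0, -0.075, 0], 0, -0.1]
    - [[0, -0.12, 0.0], 0, -0.1]
    - [[0, -0.15, -0.02], 0, 0.5]
    - [[0, -0.16, -0.07], -0.5, 1]
    - [[0, -0.165, -0.12], -1.0, 1]

```text
time: 16.1
tool_pos: [0.415, -0.0406, 0.3345]
eef_rot: [3.141, 0.0, 1.694]
force: [0.4, -0.0, 0.5]
width: 0.0225
```

```bash
python3 - <<'E'
from mv import *
from ov import *
st()
S=r.camera('scene');T=r.camera('top')
for p in (S,T):
    o=r.place_of(p,'sample_rack');print([(w2b(atz(p,x['pixel'],.006)),x['conf']) for x in o[:2]])
    o=r.place_of(p,'switch_pad');print([(w2b(atz(p,x['pixel'],.048)),x['conf']) for x in o[:2]])
overlay('n_scene',S,V,boxpolys(.05),(200,110,170,150))
overlay('n_top',T,V,boxpolys(.05),(200,110,180,150))
print(rel(-.085,-.114,.12,np.pi+V[2]))
E
```

```text
t 16.1 box tip [-0.1877 -0.0003  0.1445] yaw [3.141 0.    1.694] F [ 0.37 -0.03  0.5 ] w 0.0225 q7 0.24
[(array([0.05997987, 0.01031563]), 0.85)]
[(array([-0.09340995, -0.11296224]), 0.71)]
[(array([0.05165119, 0.00038741]), 0.72)]
[(array([-0.09284476, -0.10931635]), 0.61)]
(array([-0.1296,  0.0816,  0.0223]), np.float64(-8.02))
```

View pics/n_scene.png

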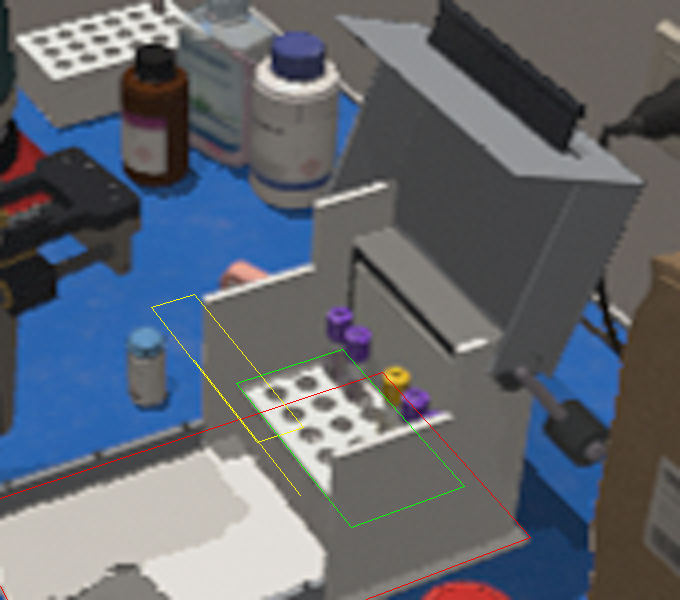

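View pics/n_top.png

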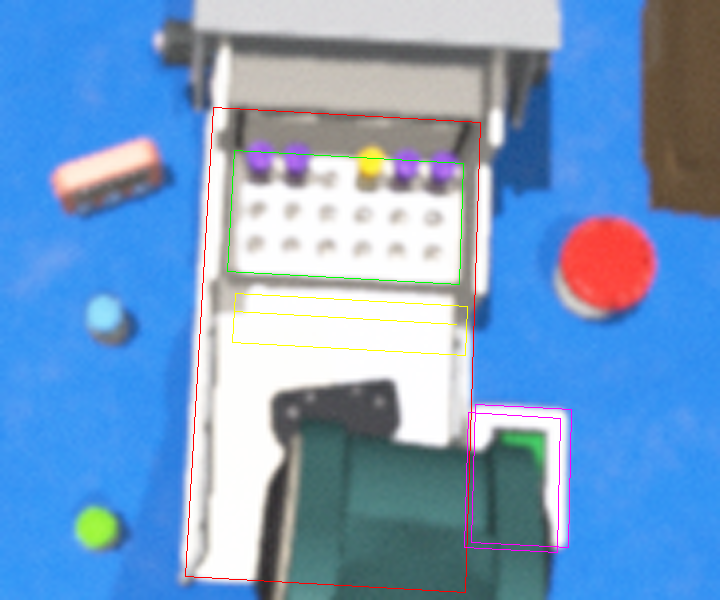

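>>> drive_tool:
  commands:
    - [[0, 0, 0], -1.0, 1]
    - [[0, 0, 0], -2.0, 1]
    - [[-0.03, 0.02, 0], -3.0, 1]
    - [[-0.06, 0.035, 0], -4.0, 1]
    - [[-0.09, 0.05, 0], -5.0, 1]
    - [[-0.11, 0.065, 0.01], -6.0, 1]
    - [[-0.12, 0.075, 0.02], -7.0, 1]
    - [[-0.129, 0.081, 0.03], -8.02, 1]

```text
time: 17.4
tool_pos: [0.5115, -0.1594, 0.3004]
eef_rot: [3.141, -0.003, 3.096]
force: [-0.6, 0.4, 0.4]
width: 0.0003
```

```bash
python3 - <<'E'
from mv import *
st()
S=r.camera('scene');save('o_scene',dict(frame=cv2.resize(S['frame'][180:330,180:380],None,fx=4,fy=4)[:600]))
W=r.camera('wrist');save('o_wrist',W)
print(rel(-.086,-.113,.06,np.pi+V[2]))
E
```

```text
t 17.4 box tip [-0.0853 -0.1141  0.1104] yaw [ 3.141e+00 -3.000e-03  3.096e+00] F [-0.57  0.45  0.35] w 0.0003 q7 1.86
(array([0.    , 0.0015, 0.0501]), np.float64(-0.01))
```

View pics/o_scene.png

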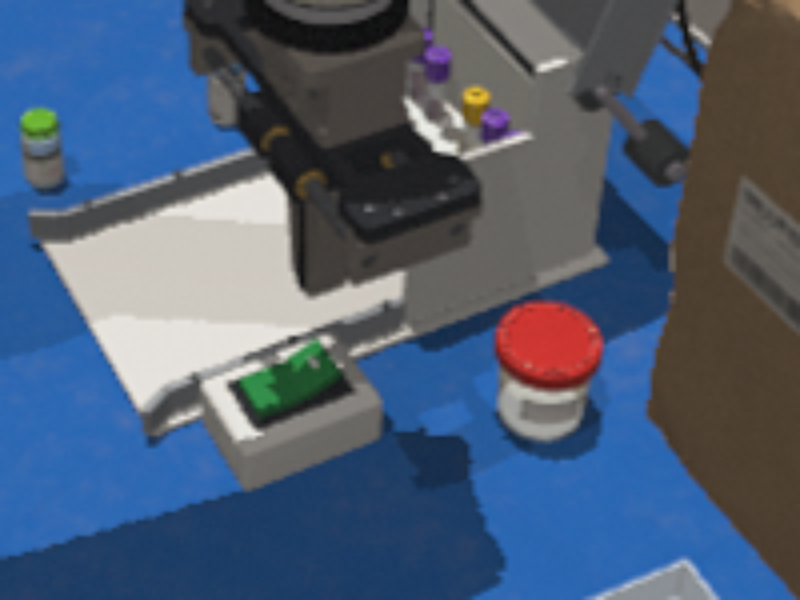

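View pics/o_wrist.png

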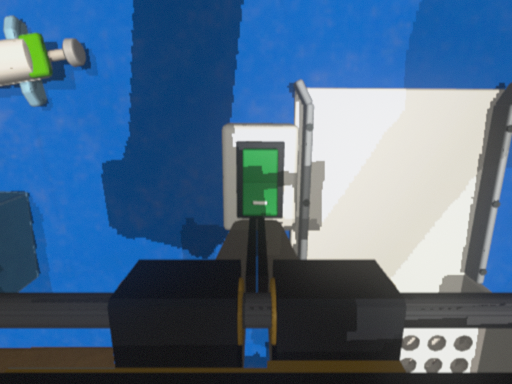

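```bash
python3 - <<'E'
from mv import *
W=r.camera('wrist')
for x in(-.112,-.1,-.086,-.075,-.06):
    w=b2w(x,-.113);print(x,proj(W,[[*w,.048],[*w,.034]]).round(1).tolist())
s=r.state()['tool_pos'];print(proj(W,[[s[0],s[1],s[2]-.19]]))
print([ (o['pixel'],o['conf']) for o in r.place_of(W,'switch_pad')])
E
```

```text
-0.112 [[258.7, 171.7], [258.6, 168.2]]
-0.1 [[258.7, 187.8], [258.6, 183.5]]
-0.086 [[258.7, 206.1], [258.6, 200.9]]
-0.075 [[258.7, 220.2], [258.6, 214.3]]
-0.06 [[258.7, 238.8], [258.6, 232.1]]
[[257.59090364 239.28067577]]
[([258.3, 201.6], 0.7)]
```

>>> drive_tool:
  commands:
    - [[0.001, 0, 0.02], 0, 1]
    - [[0.001, 0, 0.04], 0, 1]
    - [[0.001, 0, 0.055], 0, 1]
    - [[0.001, 0, 0.06], 0, 1]
    - [[0.001, 0, 0.064], 0, 1]
    - [[0.001, 0, 0.067], 0, 1]
    - [[0.001, 0, 0.069], 0, 1]
    - [[0.001, 0, 0.071], 0, 1]

```text
time: 18.6
tool_pos: [0.5109, -0.1592, 0.2328]
eef_rot: [-3.141, 0.002, 3.091]
force: [-2.3, 2.0, 20.8]
width: 0.0008
```

```bash
python3 - <<'E'
from mv import *
st()
S=r.camera('scene');save('p_scene',dict(frame=cv2.resize(S['frame'][180:330,180:380],None,fx=4,fy=4)[:600]))
E
```

```text
t 18.6 box tip [-0.0859 -0.1139  0.0428] yaw [-3.141e+00  2.000e-03  3.091e+00] F [-2.32  1.97 20.8 ] w 0.0008 q7 1.88
```

View pics/p_scene.png

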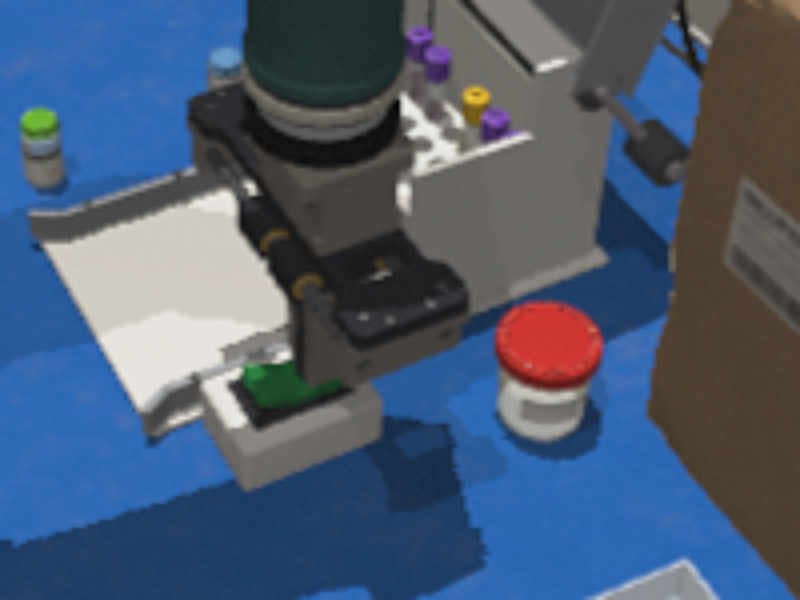

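Force 20.8 N against the stop with the tip at 43 mm: the near half of the rocker is now up. Retreating to check.

>>> drive_tool:
  commands:
    - [[0, 0, -0.01], 0, 1]
    - [[0, 0, -0.05], 0, 1]
    - [[0, 0, -0.1], 0, 1]
    - [[0.03, 0, -0.15], 0, 1]
    - [[0.07, 0.03, -0.18], 0, 1]
    - [[0.09, 0.08, -0.2], 0, 1]
    - [[0.1, 0.13, -0.2], 0, 1]
    - [[0.1, 0.19, -0.2], 0, 1]

```text
time: 19.65
tool_pos: [0.4187, 0.0364, 0.4329]
eef_rot: [-3.141, 0.001, 3.089]
force: [1.5, 0.9, 0.7]
width: 0.0003
```

>>> drive_tool:
  commands:
    - [[0, 0.06, 0], 0, 1]
    - [[0, 0.12, 0], 0, 1]
    - [[0, 0.16, 0], 0, 1]
    - [[0, 0.2, 0], 0, 1]
    - [[0, 0.2, 0], 0, 1]
    - [[0, 0.2, 0], 0, 1]
    - [[0, 0.2, 0], 0, 1]
    - [[0, 0.2, 0], 0, 1]

```text
time: 20.65
tool_pos: [0.4302, 0.2346, 0.4323]
eef_rot: [-3.141, 0.0, 3.09]
force: [0.3, -0.1, -0.3]
width: 0.0005
```

```bash
python3 - <<'E'
from mv import *
from ov import *
st()
S=r.camera('scene');T=r.camera('top')
overlay('q_scene',S,V,boxpolys(.05),(180,110,190,195),3)
overlay('q_top',T,V,boxpolys(.052),(200,110,180,150))
E
```

```text
t 20.65 box tip [-0.1865  0.2753  0.2423] yaw [-3.141  0.     3.09 ] F [ 0.31 -0.05 -0.31] w 0.0005 q7 0.92
```

View pics/q_scene.png

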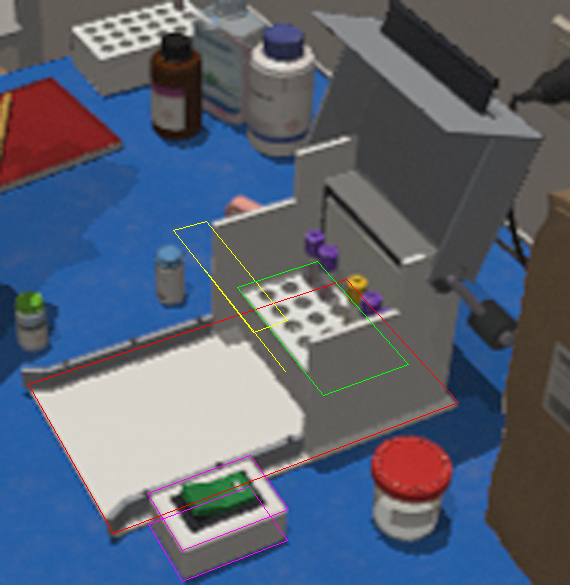

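View pics/q_top.png

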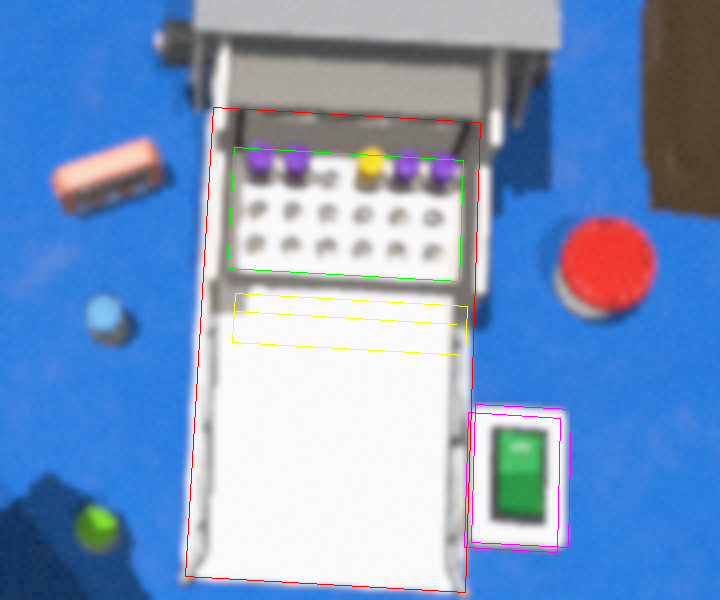

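```bash
python3 -c "
from plant import r
print(r.hand_in())"
```

```text
the job is handed in; nothing more can be done
None
```

I carried out all three steps in the order asked and handed the job in at about 21 s of the 58 s allowed. The hand-in reported no verdict.

- **Hood:** The tool could only point straight down, so I pressed the finger sides against the ledge's edge and lifted it by friction. Once the ledge was above the hinge I pushed it back, past balance. The hood fell open on its own and stayed open in every later picture.
- **Rack:** I pushed the rack along the lane with the back of one finger until it met a firm stop at 14.6 N. In the last top view it sits square, within about 2 mm of home. One scene-camera detection put it about 10 mm further in, past where the rack can go, so I discounted it.
- **Vertical force on the tool:** Upward force reached 4 to 13 N while I was pushing the rack. I took this to be friction. The rack did not look lifted or tipped in the pictures.
- **Lamp:** I pressed the raised far half of the rocker down to its stop. The fingertip was at 43 mm with 21 N, against the 42 mm expected. Afterwards the far half was level and the near half raised. The light panel did not visibly glow in the pictures, so I judged the switch by the rocker's position only.

In the last pictures the vials, the cup and the timer were where they started, and the arm was clear of everything.

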